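# Clamp up a glued hinge with a ratchet bar clamp

### The job

Stand the glued gray hinge upright in the throat of the bar clamp, leaves facing the two rubber faces, and let go of it. Then pump the clamp's trigger towards the handle, as often as needed, until the sprung pad presses the hinge on the fixed jaw with about 10 N, pad pushed in about 8 mm (the glue needs 5 N, the print cracks at 20 N). Finish while still holding the trigger back with that pressure on; never push the jaw by hand, and leave the other things where they are.

Things in the scene. Friction and masses are not known exactly. Their poses are not given: they have to be found in the camera images.
- clamp: Bar clamp lying on its side, screwed down. Origin on the table under the bar, at the handle's rear. x along the bar from handle to jaws, y to the throat side, z up. In mm: housing x -15..130, y -20..20, 50 high; handle x 0..30, y -118..-18, 48 high; fixed jaw x 115..130, y 1..86, 47 high. Bar 16 wide, 28 high; its tail comes out behind the housing by up to 80 as it closes.
- throat (a point): Point on the table at the foot of the fixed jaw's rubber face (34 x 34 mm, centred 22 mm up); clamp frame (130, 60, 0) mm, axes as the clamp's; x points to the moving pad. The floor is the bare table. The hinge ends with its centre 18 mm along x from here; set it down 0 to 10 mm further out, as the pad pushes it home.
- hinge_mid (a point): Loose gray printed hinge, 60 g, its two leaves glued face to face: block 36 (x) x 30 (y) x 40 (z) mm with a 14 mm knuckle barrel along y on top (50 high in all). Point at the block's centre, 20 mm above its bottom. x runs through the seam from leaf to leaf: the clamping direction, either way round. Grasp across y to leave the leaves' faces free. Not the L-shaped gray bracket.
- trigger_mid (a point): Centre of the gray trigger blade, 14 (clamp x) x 56 (y) x 44 (z) mm, bottom 8 and top 52 mm above the table; moves with it. At rest at clamp frame (92, -50, 30) mm, 55 mm from the rigid handle, open on the jaw side. Pinch its 14 mm thickness from above, or hook it from the jaw side, and pull along clamp -x; handle and trigger together are too wide (99 mm) to squeeze.
- trigger (a joint): How far the trigger is pulled, m: 0 at rest, 0.024 end of stroke; a spring of 2.5 to 4 N returns it. A ratchet with 8 mm teeth takes the jaw along: up to 8 mm of each pull is idle, then the jaw follows one to one. Let fully forward between pulls, it picks up new teeth; the jaw slips back only 1 to 4 mm (and a pressed pad relaxes to 3 N or less).
- jaw (a joint): Travel of bar and moving jaw towards the fixed jaw, m, 0 (wide open) to 0.078; about 3 N of sliding friction. The pad meets the hinge, seated on the fixed jaw, at 0.058; more travel pushes the pad in.
- pad (a joint): How far the moving jaw's sprung pad is pushed in, m, 0 (free) to 0.020; 1.2 N per mm: 4.2 mm is 5 N, 8 mm about 10 N, 16.7 mm 20 N.
- pad_face (a point): Centre of the front face of the sprung rubber pad (34 x 34 mm, 22 mm above the table) on the moving jaw; axes as the clamp's. The jaw's arm (16 mm thick, 48 high) stands 28 mm behind this face when the pad is free, with a steel stem between, so the gap shows how far the pad is pushed in.
- bracket: Bystander: loose gray L-shaped printed bracket 60 x 30 x 56 mm; origin at its underside. Leave it.
- calipers: Bystander: loose black calipers 210 mm long, lying; origin at the underside. Leave them.
- scraper: Bystander: loose stainless scraper 205 mm long, lying. Leave it.
- glue: Bystander: loose small white bottle, 40 mm diameter, 100 high. Leave it.
- spool: Bystander: loose small gray empty spool, 90 mm diameter, 40 high. Leave it.
- jar: Bystander: loose clear jar with steel cap, 56 mm diameter, 60 high. Leave it.
Things that resemble listed ones, but are neither listed nor needed, are in the scene too. What is shaped like the part that bears hinge_mid but brown or red is not meant.

How it is judged:
By the outcome, as a careful person would: the job done as asked, in the order asked, and still so for the second after the job is handed in, while the arm keeps its last pose, push and grip.
It also fails if it takes over 67 s, if anything falls off the work surface, if the arm or the gripper's body presses on something with over 40 N, if the wrist force passes 120 N, or if a joint passes its speed limit or range.

### The arm

A 6-joint arm with a two-finger parallel gripper is mounted at the origin on the work surface. World frame = base frame: x ahead of the robot, y to its left, z up, the work surface at z = 0. Lengths are in mm, angles in rad, forces in N, time in s.
With the tool pointing down it reaches from about 325 to 875 mm from the base axis. Payload 4.4 kg.
Tool frame: the origin (TCP) lies midway between the tips of the shut fingers; the grasp point (between the pads) lies 19 mm behind it (robot.grip_depth is the x of the grasp point in the tool frame, in mm); x points along the fingers, y is the direction in which the jaws open and shut, and the axes are right-handed (so a half turn about x gives the same grasp; the last joint's range is limited). The gripper opens to 85 mm and grips with 20 to 120 N. Pads are 22 mm wide; open, the fingers measure 114 mm over their backs; the gripper's body (76 mm by 85 mm) begins 54 mm behind the grasp point. The pads swing forward as they close: fully open they stand 13 mm farther back than shut.
Start: joints at [1.02, 0.207, 1.542, -0, 1.393, -0.15], TCP at [223.819, 529.653, 231.282] pointing down, gripper open.
Joint ranges: [-2.73, 2.73], [-0.86, 2.22], [0.23, 2.46], [-1.11, 4.25], [0.08, 2.63], [-2.82, 2.82]. Speed limits (rad/s): [2.79, 2.79, 3.14, 3.14, 3.14, 3.14].

### API

Orientations are given as a rotation vector (axis times angle).
In Python, from station import robot gives the robot as it stands.
- The arm moves only by the tool carry_out, never from a script. Its argument "plan" is text: rows parted by semicolons, each of 5 numbers parted by spaces: the closure, from 0 (fully open) to 1 (shut), then the shift along the tool's x, y, z in mm, then the turn about the tool's x in rad. In form: gripper tx ty tz roll; .... A call has 1 to 12 rows; each row is the pose to reach, as a shift and turn from the pose commanded when the call began, along the tool's axes at that moment; what a row does not reach only later rows make up. A row lasts 1/12 s, in which the tool goes at most 41.7 mm and 7.16 degrees, less where a joint would pass 70% of its speed; a pose out of reach is approached as far as the arm can. A call with a gripper value outside its range is refused whole. The fingers move at their own pace and stop on an object; "newtons" is the grip in N (left out, the last holds). Time passes only in rows, so rows that repeat a pose let the fingers close. It gives the time, the measured TCP pose, the force and the opening at its end, in the units of the state.
- robot.state(): the state, without advancing time (a new reading comes with each control period).
- robot.capture(name): name is "scene" or "top" or "wrist"; returns a dict with "color" (480x640x3 uint8, red, green, blue), "vertical_fov" (degrees; the focal length in pixels is half the picture's height over the tangent of half this angle, whatever the lens; pixels are square), "cx", "cy" (the principal point, pixels), "rvec" (rotation vector, rad) and "tvec" (3), from world to camera coordinates, as OpenCV has them; the wrist camera has in their place "tool_from_camera" (4x4, takes a point from camera to tool coordinates, whose origin is the TCP and whose axes are the tool frame's). Camera axes: x right, y down, z forward; pixel columns grow to the right and rows downward; lengths in mm; the calibration is good to about 2 mm. A picture is of the moment at which its call begins: read the wrist's pose just before it. There is no depth.
- robot.hand_in(): hands the job in, once; it reports no verdict.
The state is a dict: "time_s": time; "q": joint angles; "dq": joint speeds; "tau": joint torques, N m; "position": TCP position; "ee_rot": TCP orientation; "force": force on the tool from outside, world axes, zero at the start; "moment": the same for the moment, N m; "opening": opening from 0.0 (shut) to 1.0 (fully open).
Only numpy, scipy, OpenCV 4.12 (cv2) and the standard library are available. Lean on these libraries where they do the work, as an engineer would, in place of code of your own. Each camera call takes 0.05 s, during which the arm holds its last target.

## Working session

There is one attempt and no reset: what is moved stays moved. The work goes in short steps, Python scripts to look and compute and a tool call to move; the robot and the scene stay as the last step left them, time stands still between calls to the robot, and variables do not carry over. Pictures are saved under pics/ and viewed, and the job is handed in when it is done.

Besides the shell and the picture viewer there is one more tool, called after "Request:" by a JSON object that holds its "method" and its "body". carry_out: Moves the arm, as the interface text tells. Its arguments: {"type":"object","properties":{"plan":{"type":"string"},"newtons":{"type":"number"}},"required":["plan"]}

```bash
mkdir -p pics; ls; cat > h.py <<'E'
import numpy as np, cv2
from station import robot
def cap(n,f):
    c=robot.capture(n); cv2.imwrite('pics/'+f,c['color'][:,:,::-1]); return c
def K(c):
    h,w=c['color'].shape[:2]; f=h/2/np.tan(np.radians(c['vertical_fov'])/2)
    return f
def cam(c,st=None):
    if 'rvec' in c:
        R=cv2.Rodrigues(np.array(c['rvec'],float))[0]; t=np.array(c['tvec'],float).ravel()
        return R.T,-R.T@t
    T=np.array(c['tool_from_camera']); Rt=cv2.Rodrigues(np.array(st['ee_rot'],float))[0]
    return Rt@T[:3,:3], Rt@T[:3,3]+np.array(st['position'])
def onplane(c,uv,z,st=None):
    R,o=cam(c,st); f=K(c); out=[]
    for u,v in np.atleast_2d(uv):
        d=R@np.array([(u-c['cx'])/f,(v-c['cy'])/f,1]); s=(z-o[2])/d[2]; out.append(o+s*d)
    return np.round(np.array(out),1)
def proj(c,P,st=None):
    R,o=cam(c,st); f=K(c); p=(np.atleast_2d(P)-o)@R
    return np.round(np.c_[c['cx']+f*p[:,0]/p[:,2],c['cy']+f*p[:,1]/p[:,2]],1)
E
python3 - <<'E'
from h import *
import pickle
s=robot.state();print(s, robot.grip_depth)
d={}
for n in('scene','top','wrist'):
    d[n]=cap(n,n+'0.png'); print(n,d[n]['vertical_fov'],d[n]['cx'],d[n]['cy'])
d['st']=s
pickle.dump(d,open('c0.pkl','wb'))
E
```

```text
pics
{'time_s': 0.0, 'q': array([ 1.02050972e+00,  2.07416634e-01,  1.54297400e+00,  9.17969906e-06,
        1.39350622e+00, -1.50502052e-01]), 'dq': array([-7.68031812e-06, -2.50573995e-04,  3.62865007e-04,  2.76475829e-04,
       -3.72935208e-05, -5.28859509e-04]), 'tau': array([ 4.40904887e-04, -3.83041084e+01, -2.91597015e+01, -1.16760853e-04,
        1.06357969e-02,  6.82422055e-06]), 'position': array([223.405038  , 528.99400444, 230.11817349]), 'ee_rot': array([ 0.31194028,  1.54875099, -0.31535387]), 'force': array([-0.06191969,  0.60671669, -0.19407516]), 'moment': array([-0.05373471,  0.00527604, -0.00330882]), 'opening': 0.9982915004538953} -18.700000000000003
scene 42.12211543242672 324.22917577652845 238.67133048188765
top 47.14076607841494 325.7027993307571 231.7561885633024
wrist 67.76491268032123 318.478413235829 235.45619882435537
```

View pics/scene0.png

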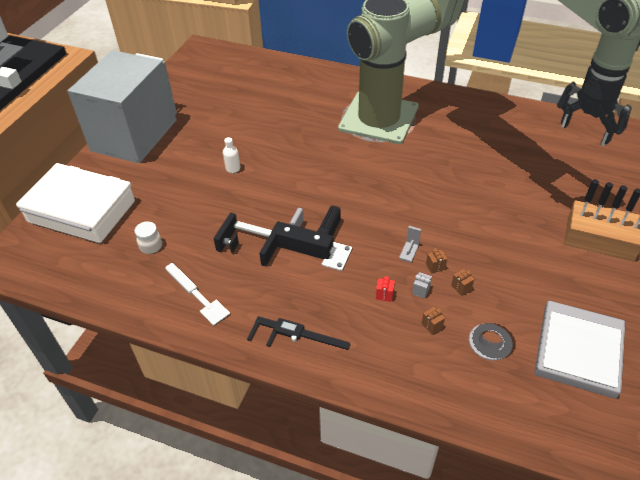

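View pics/top0.png

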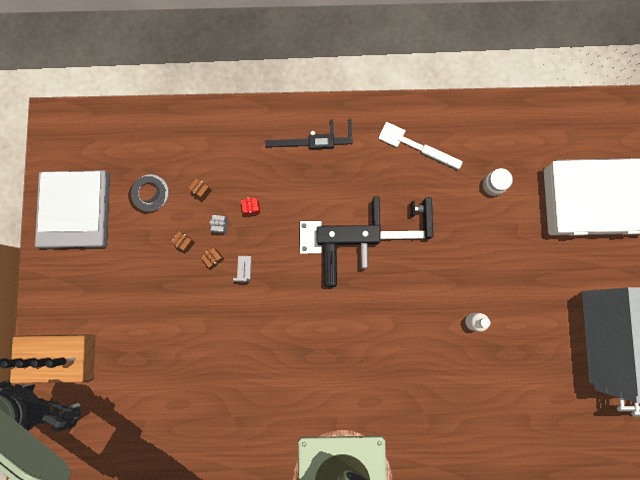

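View pics/wrist0.png

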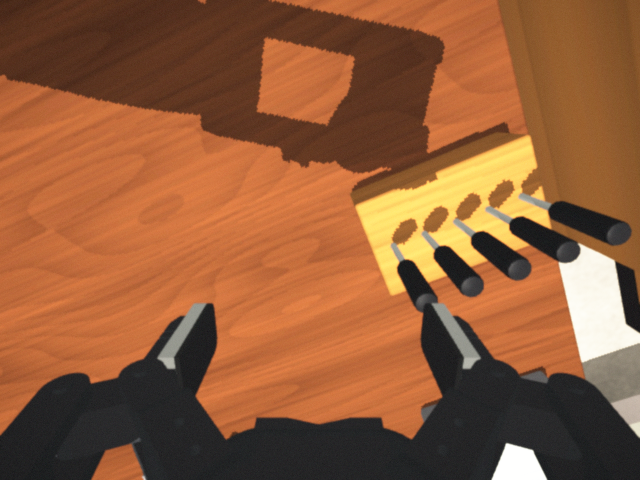

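```bash
python3 - <<'E'
from h import *
import pickle
d=pickle.load(open('c0.pkl','rb'))
c=d['top'];im=c['color'][:,:,::-1]
a=cv2.resize(im[180:300,150:280],None,fx=5,fy=5,interpolation=cv2.INTER_CUBIC);cv2.imwrite('pics/z1.png',a)
a=cv2.resize(im[180:300,290:445],None,fx=5,fy=5,interpolation=cv2.INTER_CUBIC);cv2.imwrite('pics/z2.png',a)
s=d['scene'];im=s['color'][:,:,::-1]
cv2.imwrite('pics/z3.png',cv2.resize(im[190:350,200:360],None,fx=3.7,fy=3.7))
cv2.imwrite('pics/z4.png',cv2.resize(im[220:340,360:500],None,fx=5,fy=5,interpolation=cv2.INTER_CUBIC))
for n in('top','scene'):print(n,cam(d[n]),K(d[n]))
print(onplane(c,[[218,224]],45),onplane(c,[[362,234]],50))
E
```

```text
top (array([[-0.01687907, -0.9903712 ,  0.13740447],
       [-0.99977007,  0.01853513,  0.01078183],
       [-0.01322482, -0.13719089, -0.99045634]]), array([ 380.31187351,   14.02876592, 1280.60710975])) 550.11323115336
scene (array([[-0.34547785,  0.69956558, -0.62550224],
       [ 0.93831219,  0.2470891 , -0.2419033 ],
       [-0.01467243, -0.67048861, -0.74177473]]), array([1447.40118365,  379.60847713, 1122.2252567 ])) 623.2354314433933
[[574.2 272.5  45. ]] [[544.4 -54.3  50. ]]
```

View pics/z1.png

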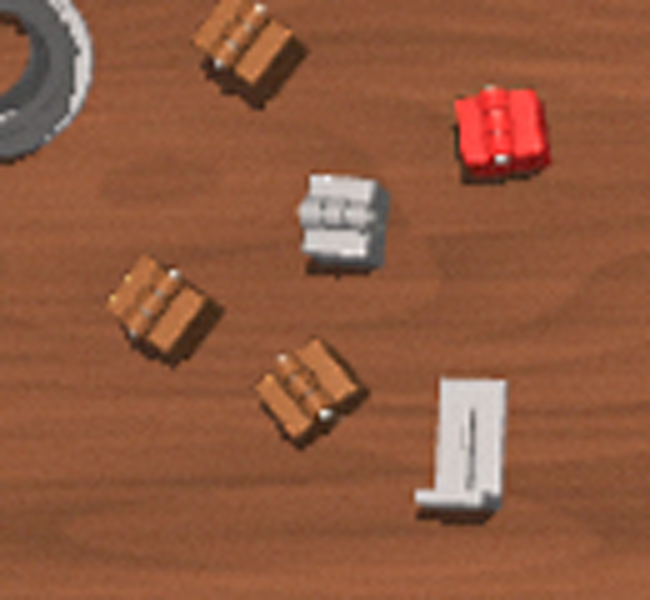

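View pics/z2.png

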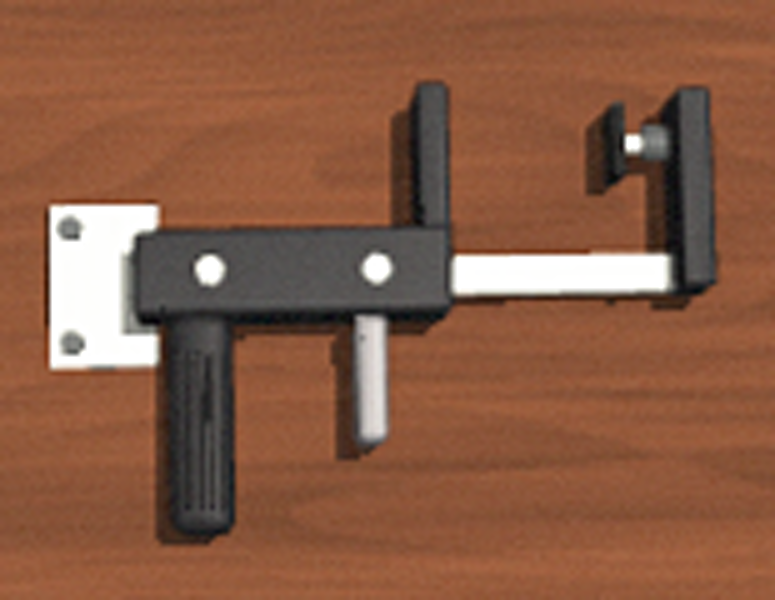

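View pics/z4.png

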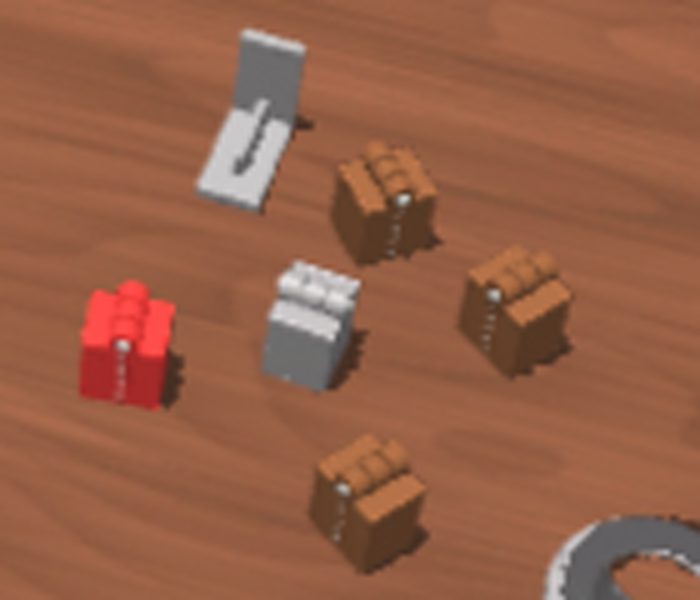

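```bash
cat >> h.py <<'E'
def R_now(st=None):
    st=st or robot.state(); return cv2.Rodrigues(np.array(st['ee_rot'],float))[0]
def plan(P,ydir=None,st=None):
    "shift in tool axes from measured TCP to P, and roll to bring tool y onto world ydir (mod pi)"
    st=st or robot.state(); R=R_now(st); s=R.T@(np.array(P)-st['position'])
    r=0
    if ydir is not None:
        t=R.T@np.array([ydir[0],ydir[1],0]); r=np.arctan2(t[2],t[1]); r=(r+np.pi/2)%np.pi-np.pi/2
    return np.round(s,1),round(r,3)
E
python3 - <<'E'
from h import *
import pickle
d=pickle.load(open('c0.pkl','rb'))
c=d['top']
print(R_now(d['st'])); print(d['wrist']['tool_from_camera'])
z=lambda p,ox,oy:np.array(p)/5+[ox,oy]-0.4
H=onplane(c,z([(137,235),(447,228),(448,310),(138,320)],290,180),50);print('housing',H)
print('fixed jaw tip',onplane(c,z([(415,85),(447,85)],290,180),47))
print('mov jaw',onplane(c,z([(680,90),(709,90),(714,285)],290,180),48))
print('trigger',onplane(c,z([(357,445),(386,440),(385,315)],290,180),52))
print('pad',onplane(c,z([(607,105),(622,105),(622,185)],290,180),39))
g=z([(310,178),(378,180),(376,255),(303,253)],150,180)
print('hinge',onplane(c,g,40)); print('barrel',onplane(c,z([(298,214),(378,216)],150,180),47))
print(plan([574,272,200],[0,1]))
E
```

```text
[[-1.21263758e-03  3.89220016e-01  9.21144022e-01]
 [-1.95931143e-03  9.21142006e-01 -3.89221744e-01]
 [-9.99997345e-01 -2.27679293e-03 -3.54408183e-04]]
[[-4.74836402e-04 -3.12809902e-01  9.49815635e-01 -1.42095021e+02]
 [ 9.99999859e-01  7.86555337e-05  5.25828957e-04 -1.05677021e+00]
 [-2.39192760e-04  9.49815750e-01  3.12809820e-01 -7.99943751e+01]
 [ 0.00000000e+00  0.00000000e+00  0.00000000e+00  1.00000000e+00]]
housing [[563.2  46.9  50. ]
 [563.7 -93.2  50. ]
 [526.4 -92.6  50. ]
 [524.5  47.   50. ]]
fixed jaw tip [[630.4 -80.9  47. ]
 [630.1 -95.5  47. ]]
mov jaw [[ 625.5 -201.3   48. ]
 [ 625.3 -214.4   48. ]
 [ 535.8 -212.8   48. ]]
trigger [[466.3 -50.   52. ]
 [468.3 -63.   52. ]
 [524.4 -64.1  52. ]]
pad [[ 621.  -169.2   39. ]
 [ 620.8 -176.    39. ]
 [ 583.7 -174.6   39. ]]
hinge [[595.6 288.5  40. ]
 [594.1 257.2  40. ]
 [559.4 257.8  40. ]
 [560.9 291.3  40. ]]
barrel [[577.9 292.2  47. ]
 [576.3 255.7  47. ]]
(array([  30.4, -100.4,  423. ]), np.float64(-0.4))
```

Request:
{"method": "carry_out", "body": {"plan": "0 10 -30 120 -0.12;0 20 -70 280 -0.3;0 30 -100 423 -0.44;0 30 -100 423 -0.44;0 30 -100 423 -0.44;0 30 -100 423 -0.44;0 30 -100 423 -0.44;0 30 -100 423 -0.44;0 30 -100 423 -0.44;0 30 -100 423 -0.44;0 30 -100 423 -0.44;0 30 -100 423 -0.44", "newtons": 30}}

```text
time_s: 1.15
position: [578.7, 268.2, 200.1]
ee_rot: [-0.028, 1.569, 0.025]
force: [0.8, 0.7, 0.3]
opening: 1.003
```

```bash
python3 - <<'E'
from h import *
import pickle
s=robot.state(); c=cap('wrist','w1.png'); pickle.dump((c,s),open('w1.pkl','wb'))
print(s['position'],s['time_s'],s['q'],R_now(s)); print(plan([577,273.5,100],[.045,1]))
E
```

```text
[578.68983344 268.22959616 200.12546311] 1.15 [ 0.29968324  0.36216831  1.40986106 -0.00247036  1.36903858 -1.30453257] [[ 0.00121639 -0.03390605  0.99942428]
 [-0.0021573   0.99942261  0.03390862]
 [-0.99999693 -0.0021973   0.00114254]]
(array([100.2,   3.2,   0.9]), np.float64(0.081))
```

View pics/w1.png

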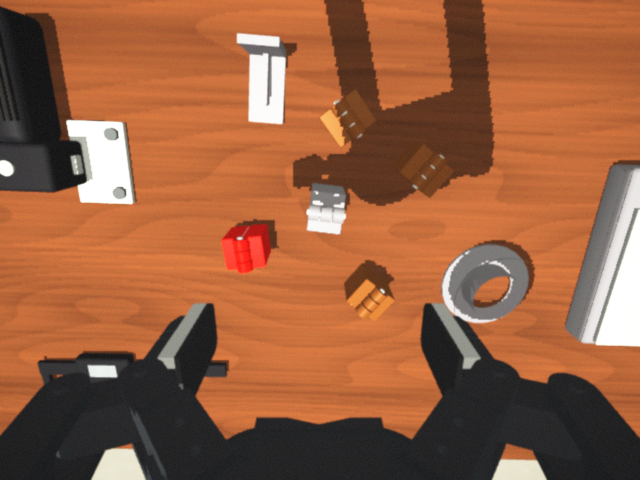

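```bash
python3 - <<'E'
from h import *
import pickle
c,s=pickle.load(open('w1.pkl','rb'))
im=c['color'][:,:,::-1]; cv2.imwrite('pics/z5.png',cv2.resize(im[165:255,275:385],None,fx=6,fy=6,interpolation=cv2.INTER_CUBIC))
E
```

```text
(no output)
```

View pics/z5.png

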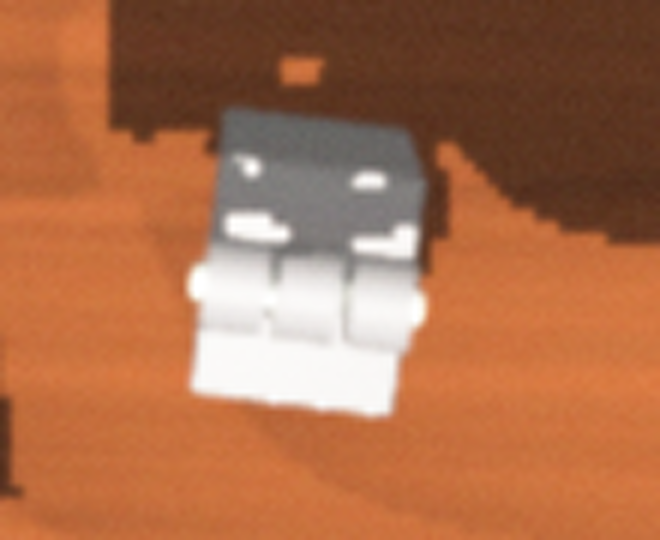

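```bash
python3 - <<'E'
from h import *
import pickle
c,s=pickle.load(open('w1.pkl','rb'))
z=lambda p:np.array(p)/6+[275,165]-.4
P=onplane(c,z([(220,155),(425,180),(392,415),(192,393)]),40,s);print(P,P.mean(0))
B=onplane(c,z([(190,285),(425,310)]),47,s);print(B,B.mean(0))
v=P[3]-P[2]+P[0]-P[1];print(v, B[0]-B[1])
E
```

```text
[[557.7 260.   40. ]
 [560.3 289.4  40. ]
 [595.8 286.6  40. ]
 [593.4 256.9  40. ]] [576.8   273.225  40.   ]
[[575.2 256.4  47. ]
 [577.7 290.   47. ]] [576.45 273.2   47.  ]
[ -5.  -59.1   0. ] [ -2.5 -33.6   0. ]
```

Request:
{"method": "carry_out", "body": {"plan": "0 40 5.4 -2 0.11;0 80 5.4 -2 0.11;0 115 5.4 -2 0.11;0 145 5.4 -2 0.11;0 170 5.4 -2 0.11;0 185 5.4 -2 0.11;0 192 5.4 -2 0.11;0 192 5.4 -2 0.11;0 192 5.4 -2 0.11;0.3 192 5.4 -2 0.11;0.5 192 5.4 -2 0.11;0.5 192 5.4 -2 0.11"}}

```text
time_s: 2.2
position: [573.5, 278.7, 11.1]
ee_rot: [0.056, 1.567, -0.054]
force: [-1.4, -0.6, 0.6]
opening: 0.602
```

```bash
python3 - <<'E'
from h import *
s=robot.state(); c=cap('wrist','w2.png')
print(s['position'],s['time_s'],s['force'],s['opening'],R_now(s)[:,1])
E
```

```text
[573.54616727 278.71884048  11.09331494] 2.2 [-1.37728301 -0.56684076  0.63029769] 0.6023813259015471 [0.06961704 0.99757307 0.00119928]
```

View pics/w2.png

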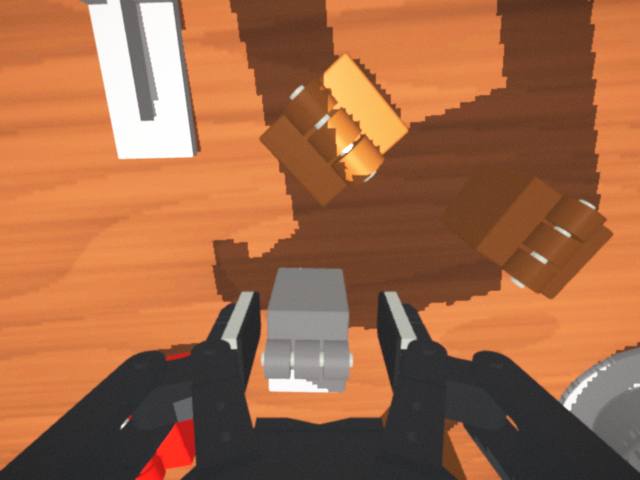

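Request:
{"method": "carry_out", "body": {"plan": "0.5 5 -5.3 3.7 0;0.5 5 -5.3 3.7 0;0.5 5 -5.3 3.7 0;0.5 5 -5.3 3.7 0"}}

```text
time_s: 2.58
position: [575.6, 272.3, 4.0]
ee_rot: [0.055, 1.571, -0.055]
force: [-0.1, -0.6, -0.2]
opening: 0.499
```

```bash
python3 - <<'E'
from h import *
s=robot.state(); c=cap('wrist','w3.png')
print(s['position'],s['time_s'],s['force'],s['opening'],R_now(s)[:,1],s['dq'])
E
```

```text
[575.57386319 272.31889212   4.02219593] 2.5833 [-0.06179045 -0.61010137 -0.1685692 ] 0.49864949145792214 [ 7.03055299e-02  9.97525492e-01 -1.56046796e-04] [ 0.00493609 -0.00219065 -0.00297027  0.0010949  -0.00159158 -0.00034989]
```

View pics/w3.png

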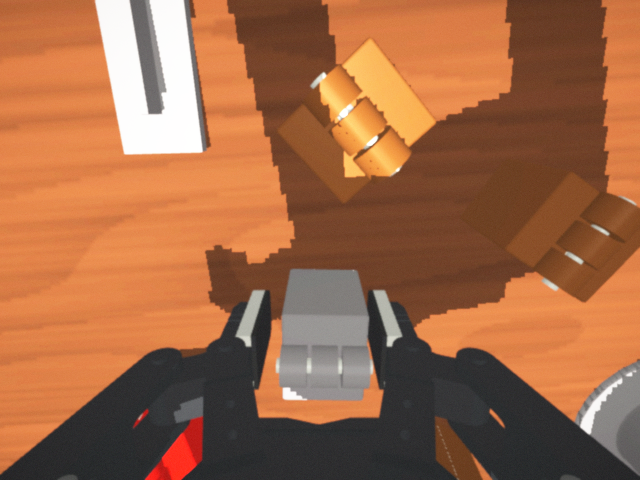

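Request:
{"method": "carry_out", "body": {"plan": "0.7 0 0 0 0;0.8 0 0 0 0;0.8 0 0 0 0;0.8 0 0 0 0;0.8 0 0 0 0;0.8 0 0 0 0", "newtons": 35}}

```text
time_s: 3.13
position: [575.7, 272.8, 4.3]
ee_rot: [0.055, 1.57, -0.055]
force: [0.1, 0.6, 0.9]
opening: 0.344
```

```bash
python3 - <<'E'
from h import *
s=robot.state()
print(s['position'],s['time_s'],s['force'],s['opening'],R_now(s)[:,1],s['q'])
# target: clamp frame (130+18+6, 60) -> world
print(plan([544.5+60,34.5-154,120],[1,0]))
E
```

```text
[575.7310022  272.75518571   4.33833495] 3.1333 [0.09489064 0.58695902 0.8677153 ] 0.34448449802368536 [6.96441739e-02 9.97571890e-01 1.14857444e-04] [ 3.06695757e-01  5.90701673e-01  1.52719158e+00  3.09550240e-05
  1.02345380e+00 -1.19441607e+00]
(array([-115.7, -389.3,   56. ]), np.float64(1.501))
```

Request:
{"method": "carry_out", "body": {"plan": "0.8 -40 0 0 0;0.8 -80 -20 3 0.1;0.8 -115 -60 8 0.22;0.8 -115 -100 14 0.34;0.8 -115 -140 20 0.46;0.8 -115 -180 26 0.58;0.8 -115 -220 32 0.7;0.8 -115 -260 38 0.82;0.8 -115 -300 44 0.94;0.8 -115 -340 50 1.06;0.8 -115 -370 54 1.18;0.8 -115 -389 56 1.3"}}

```text
time_s: 4.13
position: [604.3, -123.6, 119.3]
ee_rot: [1.066, 1.293, -1.067]
force: [0.9, -0.3, -1.2]
opening: 0.345
```

Request:
{"method": "carry_out", "body": {"plan": "0.8 0 0 0 0.12;0.8 0 0 0 0.2;0.8 0 0 0 0.2;0.8 0 0 0 0.2;0.8 0 0 0 0.2"}}

```text
time_s: 4.55
position: [604.2, -118.9, 119.1]
ee_rot: [1.207, 1.211, -1.207]
force: [-0.2, -0.6, -0.9]
opening: 0.348
```

```bash
python3 - <<'E'
from h import *
import pickle
s=robot.state(); c=cap('wrist','w4.png');pickle.dump((c,s),open('w4.pkl','wb'))
print(s['position'],s['time_s'],s['force'],s['opening'],R_now(s),s['q'])
print(plan([544.5+60,34.5-154,120],[1,0]))
t=cap('top','t4.png');cv2.imwrite('pics/z6.png',cv2.resize(cv2.imread('pics/t4.png')[170:300,290:445],None,fx=5,fy=4.6,interpolation=cv2.INTER_CUBIC))
E
```

```text
[ 604.17965694 -118.93483349  119.09288523] 4.55 [-0.23637042 -0.59836771 -0.89589315] 0.3483216737625697 [[-4.73852678e-04  9.99994620e-01  3.24594555e-03]
 [ 1.17345278e-04  3.24600149e-03 -9.99994725e-01]
 [-9.99999881e-01 -4.73469282e-04 -1.18882773e-04]] [-3.34792459e-01  3.99742013e-01  1.53721541e+00 -4.80415591e-05
  1.20512133e+00 -3.38021249e-01]
(array([-0.9,  0.3,  0.7]), np.float64(0.003))
```

View pics/w4.png

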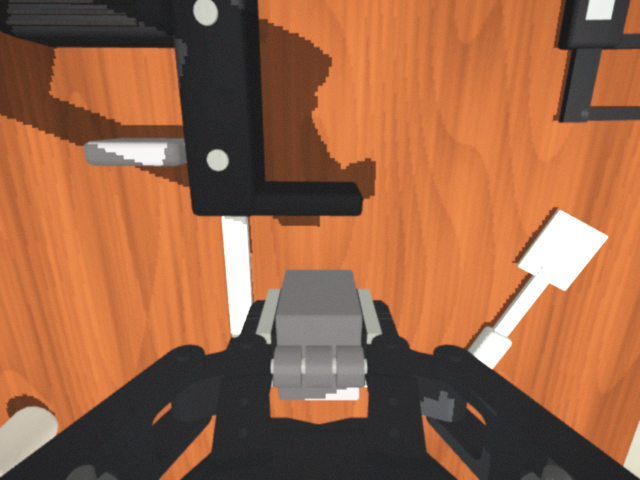

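```bash
python3 - <<'E'
from h import *
import pickle
c,s=pickle.load(open('w4.pkl','rb'))
print('front edge',onplane(c,[(250,214),(355,214)],47,s),'housing front',onplane(c,[(193,214),(264,214)],50,s),'sides',onplane(c,[(176,30),(257,30)],50,s))
print('tip',onplane(c,[(361,186),(361,212)],47,s)); print('trig',onplane(c,[(88,142),(88,163),(180,140),(185,164)],52,s))
im=c['color'][:,:,::-1]; cv2.imwrite('pics/z7.png',cv2.resize(im[120:240,160:380],None,fx=3.6,fy=3.6,interpolation=cv2.INTER_CUBIC))
E
```

```text
front edge [[561.7 -96.3  47. ]
 [626.6 -96.1  47. ]] housing front [[527.5 -95.6  50. ]
 [570.8 -95.5  50. ]] sides [[529.1   3.7  50. ]
 [571.5   3.9  50. ]]
tip [[629.6 -78.6  47. ]
 [630.3 -94.8  47. ]]
trig [[473.1 -53.1  52. ]
 [470.7 -64.9  52. ]
 [525.4 -51.9  52. ]
 [526.7 -65.3  52. ]]
```

View pics/z7.png

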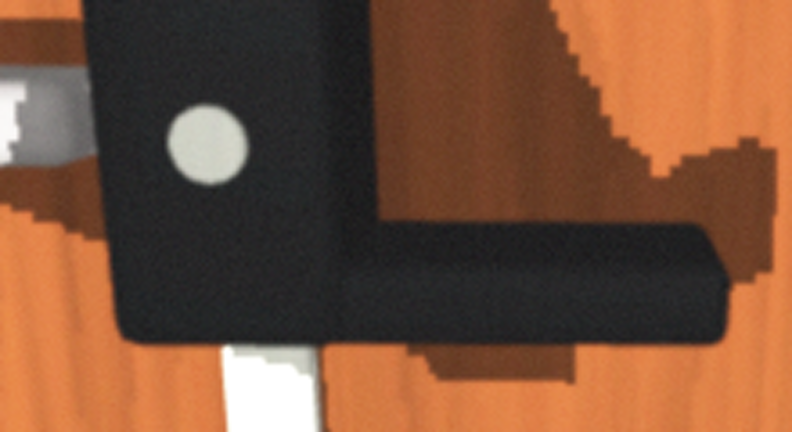

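View pics/z6.png

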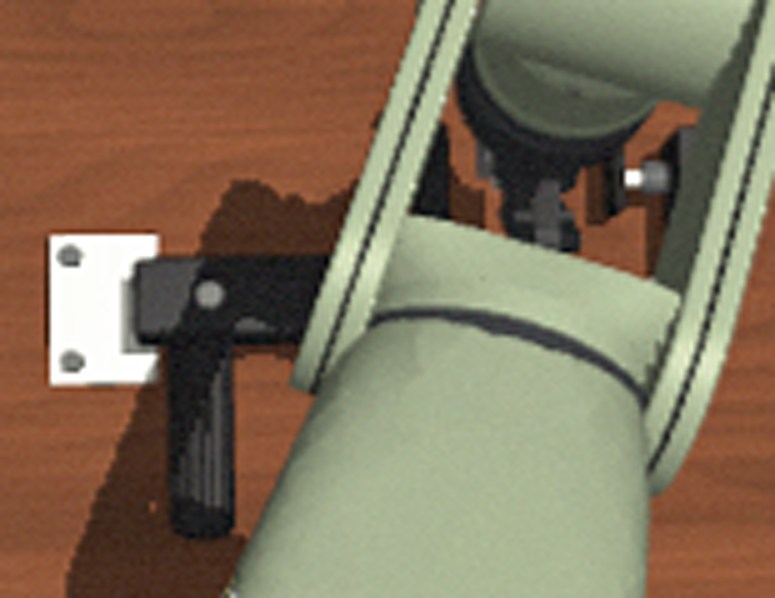

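Request:
{"method": "carry_out", "body": {"plan": "0.8 25 0 0 0;0.8 55 0 0 0;0.8 80 0 0 0;0.8 95 0 0 0;0.8 105 0 0 0;0.8 110 0 0 0;0.8 113 0 0 0;0.8 113 0 0 0;0.8 113 0 0 0;0.8 113 0 0 0"}}

```text
time_s: 5.48
position: [605.6, -119.7, 7.8]
ee_rot: [1.209, 1.207, -1.207]
force: [-0.6, -0.1, -1.1]
opening: 0.352
```

```bash
python3 - <<'E'
from h import *
import pickle
s=robot.state(); c=cap('wrist','w5.png');pickle.dump((c,s),open('w5.pkl','wb'))
print(s['position'],s['time_s'],s['force'],s['opening'])
E
```

```text
[ 605.5901458  -119.67999879    7.76590266] 5.4833 [-0.60090216 -0.1090073  -1.08528108] 0.351688683813801
```

View pics/w5.png

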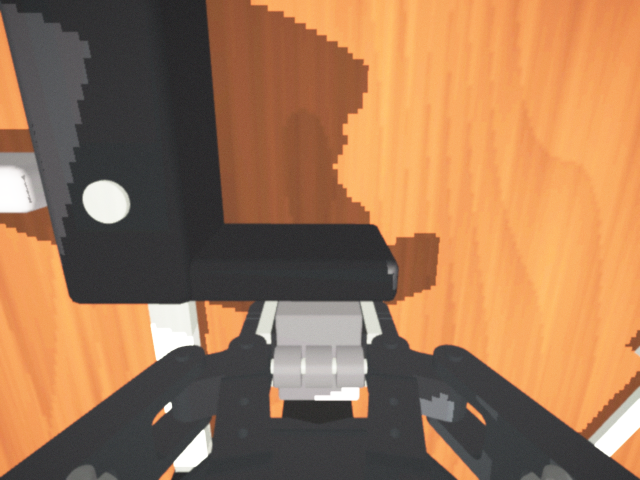

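Request:
{"method": "carry_out", "body": {"plan": "0.8 1.5 0 0 0;0.8 3 0 0 0;0.8 3 0 0 0;0.8 3 0 0 0"}}

```text
time_s: 5.87
position: [605.2, -119.6, 4.3]
ee_rot: [1.209, 1.208, -1.208]
force: [-0.8, 0.4, 4.5]
opening: 0.347
```

```bash
python3 - <<'E'
from h import *
for i in range(3):
    s=robot.state(); print(s['position'],s['time_s'],s['force'],s['opening']); robot.capture('wrist')
E
```

```text
[ 605.19932067 -119.59634179    4.33954143] 5.8667 [-0.80057067  0.42089164  4.48470729] 0.34702084257751314
[ 605.17903635 -119.60285001    4.31537086] 5.9167 [-0.8637442   0.49354053  6.08277506] 0.3458737850687862
[ 605.16877627 -119.58104752    4.32074512] 5.9667 [-0.42103667  0.02276367  6.55069225] 0.35059050227931704
```

Request:
{"method": "carry_out", "body": {"plan": "0.6 -0.5 0 0 0;0.5 -1 0 0 0;0.4 -1 0 0 0;0.4 -1 0 0 0;0.4 -1 0 0 0"}}

```text
time_s: 6.43
position: [604.1, -119.2, 3.9]
ee_rot: [1.208, 1.21, -1.209]
force: [0.5, -0.2, -0.2]
opening: 0.6
```

```bash
python3 - <<'E'
from h import *
s=robot.state(); c=cap('wrist','w6.png')
print(s['position'],s['time_s'],s['force'],s['opening'])
E
```

```text
[ 604.05992325 -119.17895943    3.89732533] 6.4333 [ 0.46704492 -0.15838347 -0.21942673] 0.5997176783453443
```

View pics/w6.png

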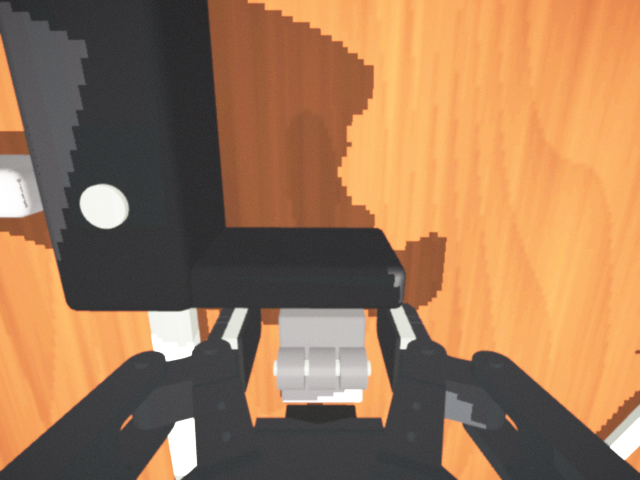

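Request:
{"method": "carry_out", "body": {"plan": "0.4 -15 0 0 0;0.4 -45 0 0 0;0.4 -80 0 0 0;0.4 -115 0 0 0;0.4 -126 -20 -11 0.12;0.4 -126 -40 -22 0.24;0.4 -126 -60 -33 0.36;0.4 -126 -80 -44 0.48;0.4 -126 -100 -56 0.6;0.4 -126 -109 -62 0.72;0.4 -126 -109 -62 0.84;0.4 -126 -109 -62 0.96"}}

```text
time_s: 7.48
position: [494.4, -56.8, 130.2]
ee_rot: [1.875, 0.587, -1.876]
force: [0.7, -0.2, -0.2]
opening: 0.601
```

Request:
{"method": "carry_out", "body": {"plan": "0.4 0 0 0 0.12;0.4 0 0 0 0.24;0.4 0 0 0 0.36;0.4 0 0 0 0.48;0.4 0 0 0 0.61;0.4 0 0 0 0.61;0.4 0 0 0 0.61;0.4 0 0 0 0.61"}}

```text
time_s: 8.15
position: [495.3, -57.4, 130.2]
ee_rot: [2.219, 0.005, -2.219]
force: [1.1, -0.2, 0.1]
opening: 0.6
```

```bash
python3 - <<'E'
from h import *
import pickle
s=robot.state(); c=cap('wrist','w7.png');pickle.dump((c,s),open('w7.pkl','wb'))
print(s['position'],s['time_s'],s['force'],s['opening'],R_now(s),s['q'])
t=cap('top','t7.png');cv2.imwrite('pics/z8.png',cv2.resize(t['color'][170:290,290:445,::-1],None,fx=5,fy=5,interpolation=cv2.INTER_CUBIC))
t2=cap('scene','s7.png');cv2.imwrite('pics/z9.png',cv2.resize(t2['color'][190:290,200:360,::-1],None,fx=5,fy=5,interpolation=cv2.INTER_CUBIC))
pickle.dump((t,t2),open('t7.pkl','wb'))
E
```

```text
[495.25555522 -57.3892772  130.23961416] 8.15 [ 1.0592904  -0.20566062  0.0798438 ] 0.6002158617403922 [[-1.02728807e-04  4.38485419e-03 -9.99990381e-01]
 [ 1.90626920e-05 -9.99990386e-01 -4.38485617e-03]
 [-9.99999995e-01 -1.95129597e-05  1.02644232e-04]] [-2.89124307e-01  1.56100383e-01  1.82584161e+00 -1.20189615e-05
  1.15975456e+00  1.27729195e+00]
```

View pics/w7.png

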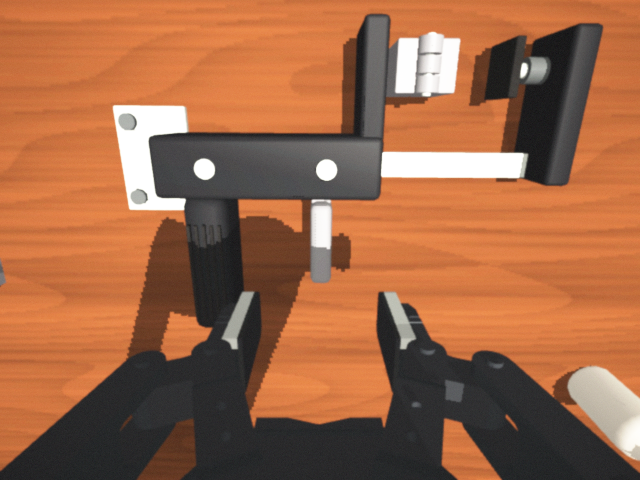

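View pics/z8.png

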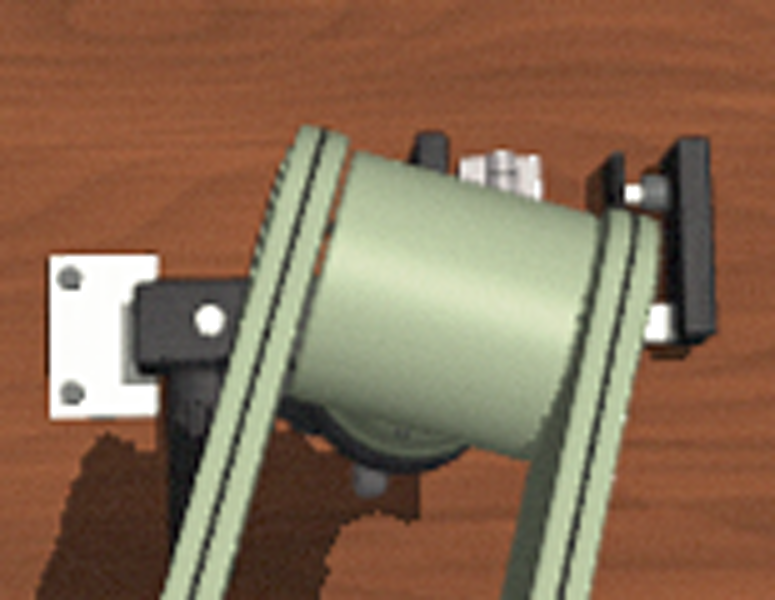

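View pics/z9.png

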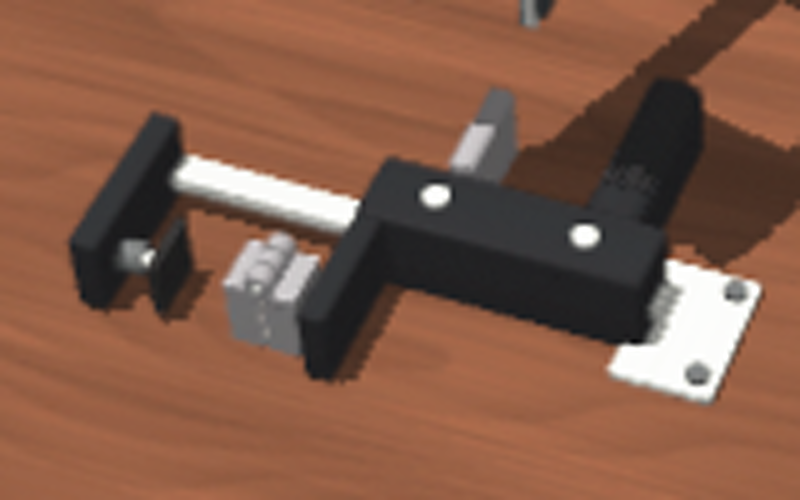

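```bash
python3 - <<'E'
from h import *
import pickle
c,s=pickle.load(open('w7.pkl','rb'))
print('trig',onplane(c,[(310,245),(331,245),(320,278)],52,s))
print('fixed front',onplane(c,[(390,20),(384,130)],47,s),'hinge top',onplane(c,[(399,40),(458,40),(456,93),(397,92)],40,s),'arm',onplane(c,[(561,30),(541,180)],48,s),'pad',onplane(c,[(518,40),(525,38)],39,s))
print(plan([494,-58,14],[0,-1],s))
t,t2=pickle.load(open('t7.pkl','rb'))
sc=lambda p:np.array(p)/5+[200,190]-.4
print('scene: arm inner top corners',onplane(t2,sc([(182,125),(98,243)]),48),'pad top',onplane(t2,sc([(187,225),(152,272)]),39),'hinge',onplane(t2,sc([(225,280),(285,290)]),40))
E
```

```text
trig [[496.3 -52.9  52. ]
 [496.4 -66.6  52. ]
 [472.7 -59.5  52. ]]
fixed front [[627.1 -97.4  47. ]
 [568.7 -97.7  47. ]] hinge top [[ 618.6 -104.5   40. ]
 [ 618.7 -138.7   40. ]
 [ 590.1 -141.2   40. ]
 [ 590.5 -105.4   40. ]] arm [[ 622.4 -192.5   48. ]
 [ 539.  -198.1   48. ]] pad [[ 619.1 -174.    39. ]
 [ 620.1 -177.9   39. ]]
(array([116.2,   0.6,   1.2]), np.float64(0.004))
scene: arm inner top corners [[ 539.  -198.7   48. ]
 [ 621.8 -202.3   48. ]] pad top [[ 590.5 -172.6   39. ]
 [ 622.9 -175.1   39. ]] hinge [[ 616.8 -140.3   40. ]
 [ 613.1 -111.4   40. ]]
```

Request:
{"method": "carry_out", "body": {"plan": "0.4 30 1.6 1 0;0.4 60 1.6 1 0;0.4 85 1.6 1 0;0.4 100 1.6 1 0;0.4 110 1.6 1 0;0.4 115 1.6 1 0;0.4 115 1.6 1 0;0.4 115 1.6 1 0"}}

```text
time_s: 8.97
position: [495.1, -59.2, 16.0]
ee_rot: [2.222, 0.002, -2.219]
force: [-0.5, -0.6, -0.7]
opening: 0.602
```

```bash
python3 - <<'E'
from h import *
s=robot.state(); c=cap('wrist','w8.png')
print(s['position'],s['time_s'],s['force'],s['opening'])
E
```

```text
[495.10781888 -59.22985905  15.96374502] 8.9667 [-0.51746661 -0.62609348 -0.7002211 ] 0.6020298579431874
```

View pics/w8.png

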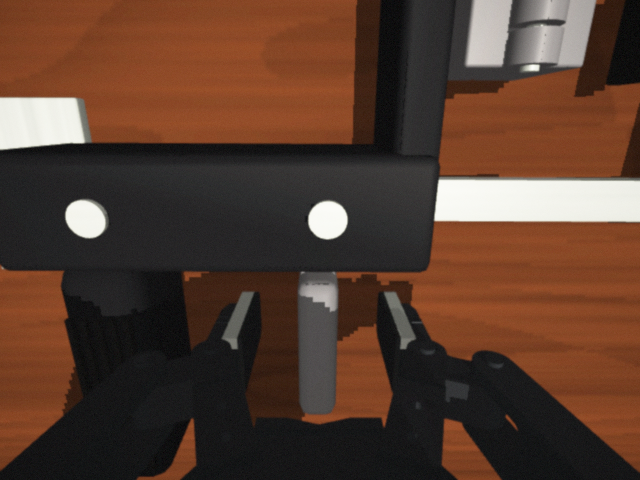

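Request:
{"method": "carry_out", "body": {"plan": "0.6 0 0 0 0;0.7 0 0 0 0;0.8 0 0 0 0;0.95 0 0 0 0;0.95 0 0 0 0;0.95 0 0 0 0;0.95 0 0 0 0;0.95 0 0 0 0", "newtons": 40}}

```text
time_s: 9.68
position: [495.0, -58.8, 16.1]
ee_rot: [2.222, 0.002, -2.22]
force: [-0.4, 2.3, 5.7]
opening: 0.161
```

```bash
cat >> h.py <<'E'
def sz(f):
    c=cap('scene','tmp.png'); cv2.imwrite('pics/'+f,cv2.resize(c['color'][190:290,200:360,::-1],None,fx=5,fy=5,interpolation=cv2.INTER_CUBIC)); return c
def rd(): 
    s=robot.state(); print(np.round(s['position'],1),round(s['time_s'],2),np.round(s['force'],1),round(s['opening'],3))
E
python3 - <<'E'
from h import *
rd(); cap('wrist','w9.png'); rd()
E
```

```text
[495.  -58.8  16.1] 9.68 [-0.4  2.3  5.7] 0.161
[494.9 -58.8  16.1] 9.73 [-1.1  2.   6.3] 0.161
```

View pics/w9.png

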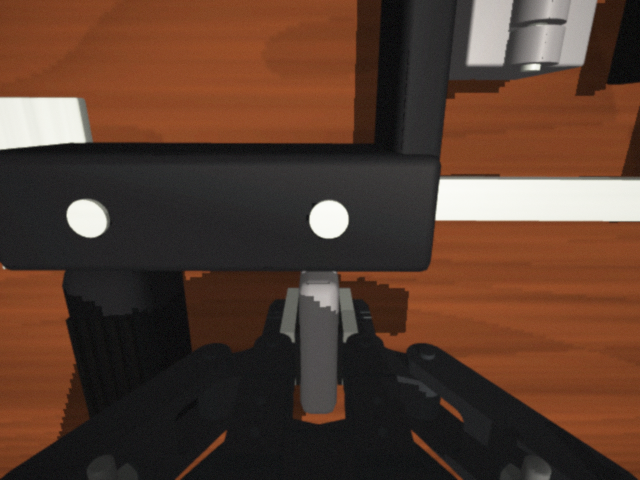

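Request:
{"method": "carry_out", "body": {"plan": "0.95 0 -3 0 0;0.95 0 -6 0 0;0.95 0 -9 0 0;0.95 0 -12 0 0;0.95 0 -15 0 0;0.95 0 -18 0 0;0.95 0 -20 0 0;0.95 0 -22 0 0;0.95 0 -23 0 0;0.95 0 -23 0 0"}}

```text
time_s: 10.57
position: [495.0, -37.9, 16.1]
ee_rot: [2.22, -0.002, -2.217]
force: [-1.7, -6.5, 5.3]
opening: 0.157
```

```bash
python3 - <<'E'
from h import *
rd(); sz('p1.png'); cap('top','tp1.png'); cap('wrist','wp1.png'); rd()
E
```

```text
[495.  -37.9  16.1] 10.57 [-1.7 -6.5  5.3] 0.157
[495.  -38.   16.1] 10.72 [-1.1 -6.2  4.9] 0.158
```

View pics/p1.png

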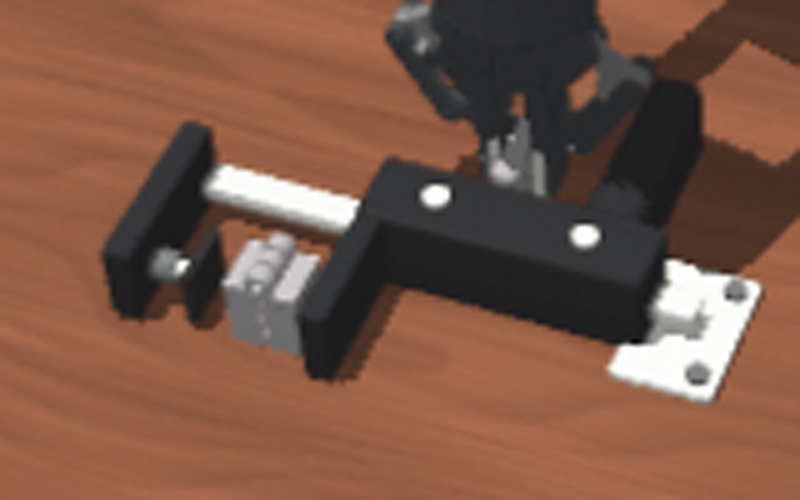

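View pics/wp1.png

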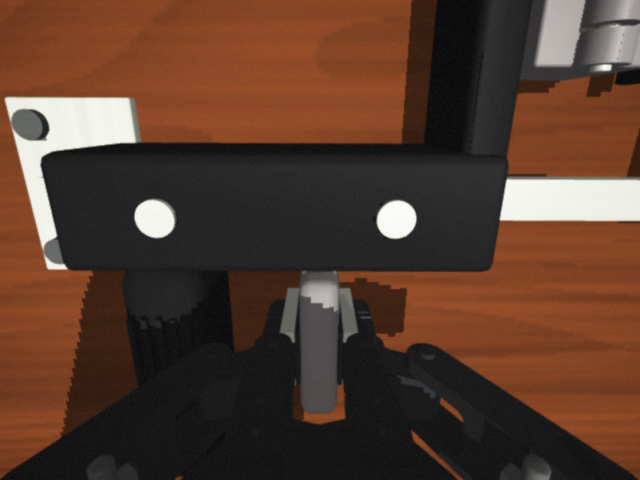

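Request:
{"method": "carry_out", "body": {"plan": "0.95 0 6 0 0;0.95 0 12 0 0;0.95 0 18 0 0;0.95 0 23 0 0;0.95 0 24 0 0;0.95 0 24 0 0;0.95 0 20 0 0;0.95 0 15 0 0;0.95 0 10 0 0;0.95 0 5 0 0;0.95 0 0 0 0;0.95 0 0 0 0"}}

```text
time_s: 11.72
position: [495.0, -37.4, 16.1]
ee_rot: [2.22, -0.001, -2.217]
force: [-1.5, -5.4, 4.8]
opening: 0.161
```

```bash
python3 - <<'E'
from h import *
rd(); sz('p2.png'); rd()
E
```

```text
[495.  -37.4  16.1] 11.72 [-1.5 -5.4  4.8] 0.161
[495.  -37.5  16.1] 11.77 [-2.  -4.5  5.2] 0.158
```

View pics/p2.png

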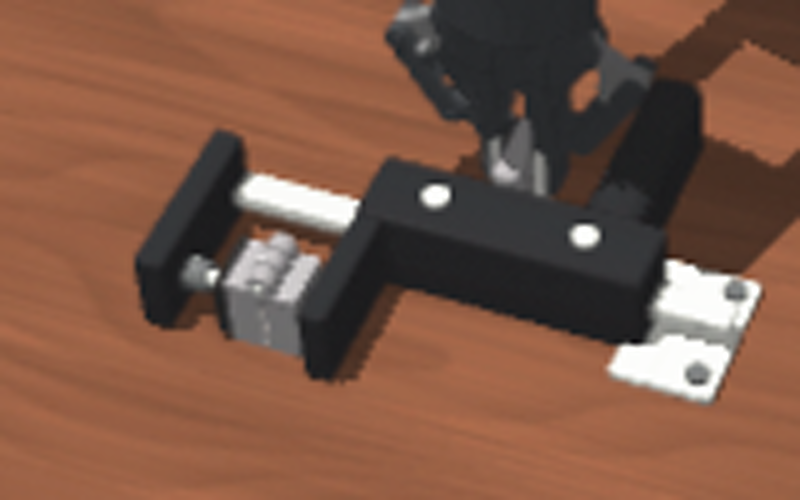

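```bash
python3 - <<'E'
from h import *
import pickle
t,c=pickle.load(open('t7.pkl','rb'))
sc=lambda p:np.array(p)/5+[200,190]-.4
for n,p in dict(p0=[(182,125),(98,243)],p1=[(214,132),(131,253)],p2=[(245,140),(163,262)]).items(): print(n,onplane(c,sc(p),48)[:,:2].tolist())
E
```

```text
p0 [[539.0, -198.7], [621.8, -202.3]]
p1 [[538.1, -182.1], [622.3, -185.0]]
p2 [[538.0, -165.7], [622.4, -168.4]]
```

Request:
{"method": "carry_out", "body": {"plan": "0.95 0 6 0 0;0.95 0 12 0 0;0.95 0 18 0 0;0.95 0 23 0 0;0.95 0 24 0 0;0.95 0 24 0 0;0.95 0 20 0 0;0.95 0 16 0 0;0.95 0 12 0 0;0.95 0 8 0 0;0.95 0 8 0 0;0.95 0 8 0 0"}}

```text
time_s: 12.77
position: [495.0, -45.8, 16.1]
ee_rot: [2.22, -0.001, -2.218]
force: [-1.0, -5.4, 5.3]
opening: 0.156
```

```bash
python3 - <<'E'
from h import *
rd(); sz('p3.png'); rd()
E
```

```text
[495.  -45.8  16.1] 12.77 [-1.  -5.4  5.3] 0.156
[495.  -45.8  16.1] 12.82 [-1.1 -4.9  5.4] 0.158
```

View pics/p3.png

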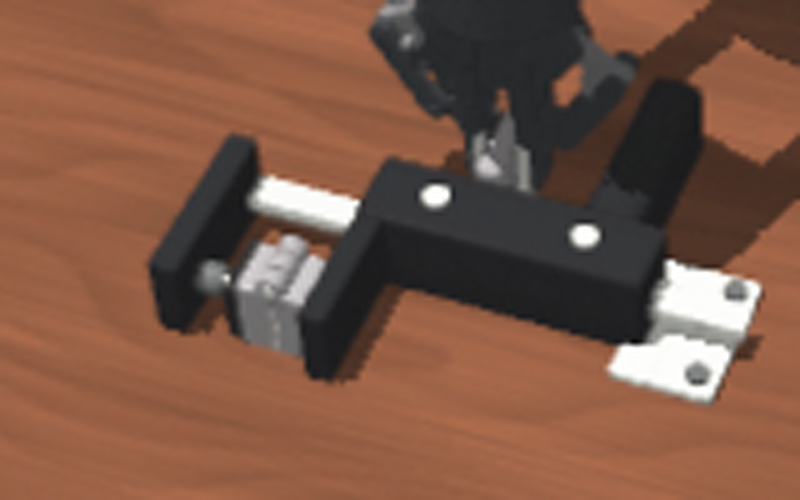

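Request:
{"method": "carry_out", "body": {"plan": "0.95 0 -1 0 0;0.95 0 -2 0 0;0.95 0 -3 0 0;0.95 0 -4 0 0;0.95 0 -4 0 0;0.95 0 -4 0 0"}}

```text
time_s: 13.32
position: [495.0, -43.2, 16.2]
ee_rot: [2.219, -0.003, -2.217]
force: [-2.4, -9.7, 5.4]
opening: 0.158
```

```bash
python3 - <<'E'
from h import *
rd(); sz('p4.png'); rd(); robot.capture('wrist'); rd()
E
```

```text
[495.  -43.2  16.2] 13.32 [-2.4 -9.7  5.4] 0.158
[495.  -43.2  16.2] 13.37 [ -2.9 -10.5   5.3] 0.157
[495.  -43.2  16.2] 13.42 [-2.1 -9.5  4.3] 0.16
```

View pics/p4.png

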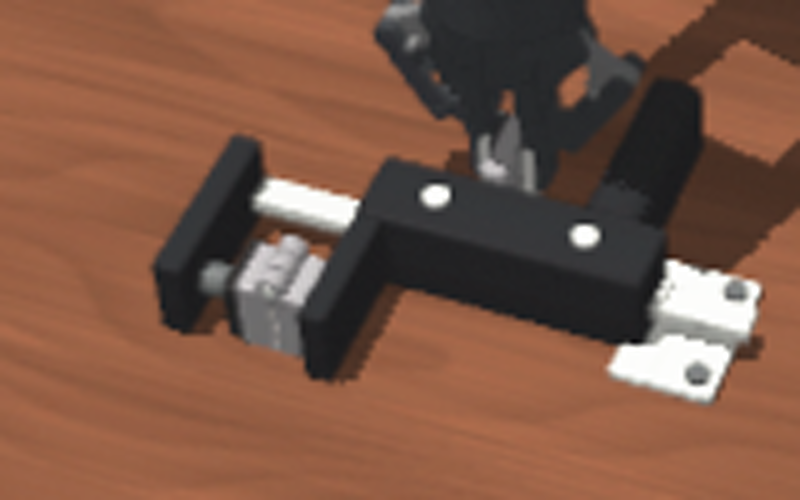

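Request:
{"method": "carry_out", "body": {"plan": "0.95 0 -1 0 0;0.95 0 -2 0 0;0.95 0 -3 0 0;0.95 0 -4 0 0;0.95 0 -5 0 0;0.95 0 -5 0 0;0.95 0 -5 0 0", "newtons": 60}}

```text
time_s: 14.0
position: [495.0, -39.4, 16.2]
ee_rot: [2.218, -0.005, -2.216]
force: [-3.2, -15.0, 4.5]
opening: 0.156
```

```bash
python3 - <<'E'
from h import *
rd(); sz('p5.png'); rd(); t=cap('top','tp5.png'); rd(); cv2.imwrite('pics/tz5.png',cv2.resize(t['color'][180:260,350:445,::-1],None,fx=7,fy=7,interpolation=cv2.INTER_CUBIC)); cap('wrist','wp5.png')
E
```

```text
[495.  -39.4  16.2] 14.0 [ -3.2 -15.    4.5] 0.156
[495.  -39.4  16.2] 14.05 [ -3.2 -15.2   4.9] 0.153
[495.  -39.3  16.2] 14.1 [ -3.8 -15.    4.7] 0.155
```

View pics/p5.png

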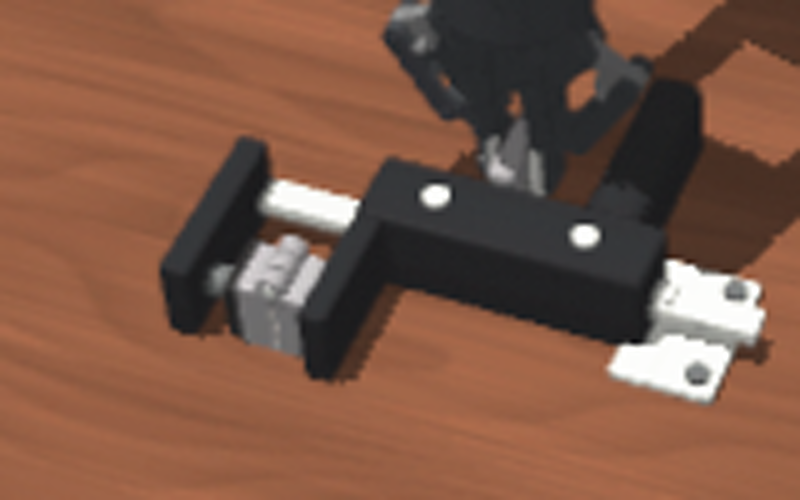

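View pics/tz5.png

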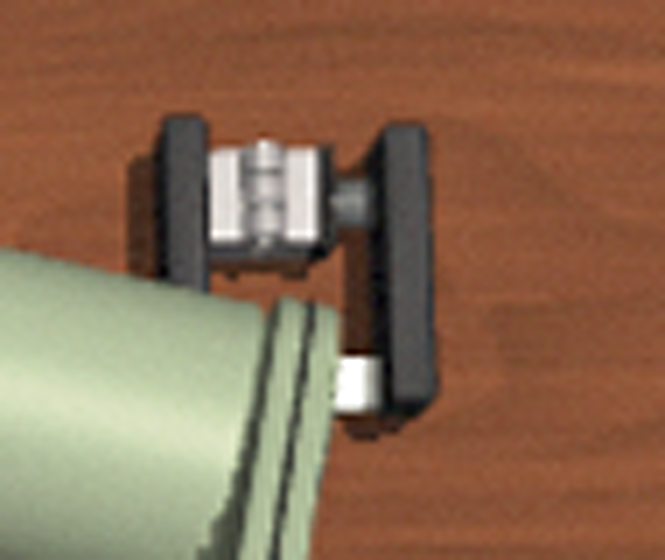

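View pics/wp5.png

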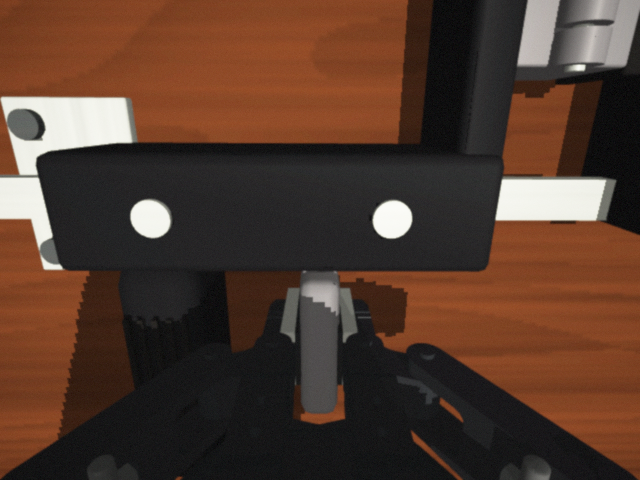

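```bash
python3 - <<'E'
from h import *
import pickle
t,c=pickle.load(open('t7.pkl','rb'))
z=lambda p:np.array(p)/7+[350,180]-.4
print('top: fixed front, arm front',onplane(t,z([(207,130),(207,280)]),47)[:,:2].tolist(),onplane(t,z([(385,130),(386,390)]),48)[:,:2].tolist())
sc=lambda p:np.array(p)/5+[200,190]-.4
print('arm scene p3,4,5',onplane(c,sc([(259,143),(263,144),(269,147)]),48)[:,1],onplane(c,sc([(177,265),(181,267),(188,268)]),48)[:,1])
print('fixed front scene',onplane(c,sc([(304,306),(358,232)]),47)[:,:2].tolist())
rd()
E
python3 - <<'E'
import cv2;a=cv2.imread('pics/tmp.png');cv2.imwrite('pics/z11.png',cv2.resize(a[210:270,225:285],None,fx=10,fy=10,interpolation=cv2.INTER_CUBIC))
E
```

```text
top: fixed front, arm front [[626.5, -95.8], [577.0, -94.3]] [[625.1, -153.5], [539.9, -150.7]]
arm scene p3,4,5 [-158.5 -156.4 -152.8] [-161.5 -159.2 -155.8]
fixed front scene [[624.5, -96.0], [574.1, -90.9]]
[495.  -39.4  16.2] 14.15 [ -3.2 -14.7   5.5] 0.157
```

View pics/z11.png

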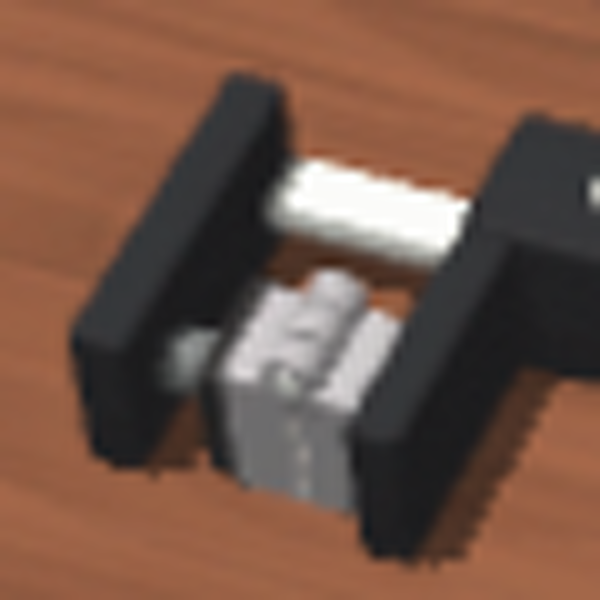

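Request:
{"method": "carry_out", "body": {"plan": "0.95 0 -0.5 0 0;0.95 0 -1 0 0;0.95 0 -1 0 0;0.95 0 -1 0 0;0.95 0 -1 0 0;0.95 0 -1 0 0"}}

```text
time_s: 14.65
position: [495.0, -38.7, 16.3]
ee_rot: [2.218, -0.006, -2.215]
force: [-3.5, -16.1, 4.3]
opening: 0.157
```

```bash
python3 - <<'E'
from h import *
rd(); c=sz('p6.png'); rd(); t=cap('top','tp6.png'); rd(); cv2.imwrite('pics/tz6.png',cv2.resize(t['color'][180:260,350:445,::-1],None,fx=7,fy=7,interpolation=cv2.INTER_CUBIC))
E
```

```text
[495.  -38.7  16.3] 14.65 [ -3.5 -16.1   4.3] 0.157
[495.  -38.7  16.2] 14.7 [ -3.2 -15.9   5.4] 0.159
[495.  -38.7  16.3] 14.75 [ -2.8 -15.9   5.5] 0.155
```

View pics/tz6.png

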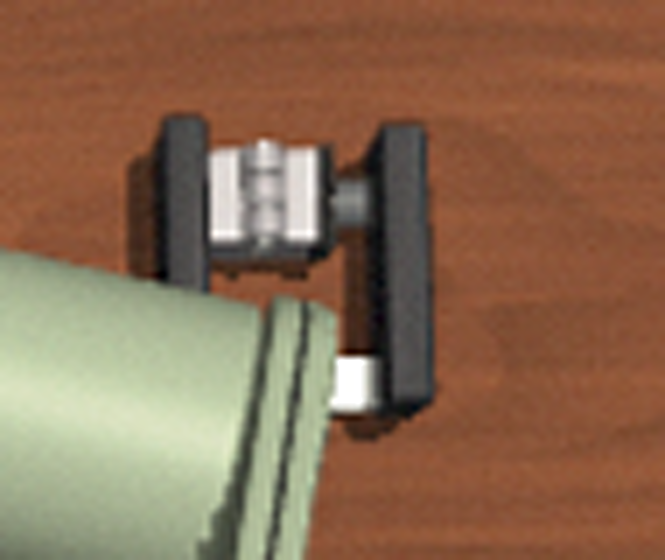

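View pics/tmp.png

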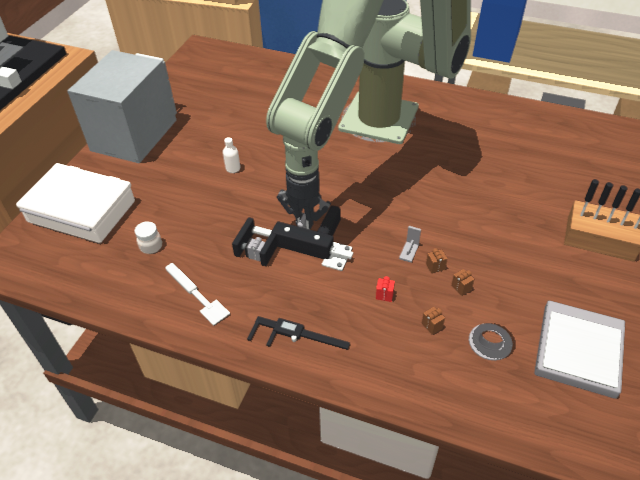

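```bash
python3 - <<'E'
from h import *
rd(); print(robot.hand_in())
E
```

```text
[495.  -38.7  16.3] 14.75 [ -2.8 -15.9   5.5] 0.155
the job is handed in; nothing more can be done
None
```

I stood the gray hinge upright in the clamp's throat with its leaves facing the rubber faces, and let go of it. I then pumped the trigger with three pulls and handed the job in at 14.75 s, still holding the trigger back.

**Last checks:**
- **Pull on the trigger:** it read about 16 N. Roughly 6 N of that is the trigger spring and bar friction, an estimate from the earlier unloaded pulls. That leaves about 10 N on the pad, or about 8 mm pushed in.
- **Top camera:** the gap between arm and jaw measured about 57 mm just before the last 0.7 mm of pull. That means the pad is in about 7.7 mm, which agrees with the force.
- **Scene camera:** it read about 2 mm less push than the top camera in the measurement just before the final pull. Its readings were noisier at this scale, so I relied on the force and the top view.
- **Everything else:** the last pictures show the hinge seated on the fixed jaw and the other things where they were.

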